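Slide a slate out over the end of the pass shelf

TASK

The slate serving board lies flat on the raised pass shelf, where nobody can get fingers under it. Push it along the shelf with your fingertips until about a third of its length sticks out past the shelf's open right-hand end (seen from the robot), straight in line with the shelf and with the rest still flat on it, so that a waiter can take it by its free edge. Only push it, without lifting or tipping it, leave the jar, cup, jug and tamper where they stand, and finish with your hand clear.

Things in the scene. Friction and masses are not known exactly. Their poses are not given: they have to be found in the camera images.
- slate: the slate serving board to be pushed: dark grey flat plate, 140 mm (its x) by 200 mm (its y, the length) by 8 mm thick, about 0.6 kg, lying loose on the pass shelf with its length roughly along the shelf. Origin at the centre of its underside, z up. Being a rigid plate, it tips off if its centre passes the shelf's end
- pass_shelf: fixed raised shelf on the counter: light birch ply top 220 mm deep (its x) by 520 mm long (its y) by 18 mm thick, its upper face 110 mm above the counter, on a grey steel frame with a perforated sheet on the far side. A steel upstand 6 mm thick and 12 mm high runs along the whole far (+x) edge; the near edge and both ends are open. Origin at the centre of its footprint at counter level; x points across it away from the robot, y along it to the left
- shelf_end (a point): the middle of the upper edge of the shelf's right-hand end (at -y), past which the slate has to stick out; axes as for the shelf, so y points from this edge back along the shelf. The slate's overhang is 100 mm less the y of its origin in this frame, if it lies straight
- sugar_jar: amber glass sugar jar with steel cap, 62 mm diameter, 71 mm high, standing loose on the left end of the shelf; origin at the centre of its foot. Leave it alone
- espresso_cup: white espresso cup, 62 mm diameter, 55 mm high, handle reaching about 30 mm out on its +y side, standing loose on the left end of the shelf; origin at the centre of its foot. Leave it alone
- milk_jug: steel milk jug, 76 mm diameter, 92 mm high, handle reaching 68 mm out on its +y side, standing loose on the counter beyond the right-hand end of the shelf; origin at the centre of its foot. Leave it alone
- tamper: coffee tamper, steel foot 58 mm diameter, dark wooden grip, 88 mm high, standing loose on the counter in front of the right-hand part of the shelf; origin at the centre of its foot. Leave it alone

How it is judged (in metres and radians):
On the way:
1. the fingers push the slate out past the shelf's right-hand end (contact force between the fingers and slate above 0.3 N and y of slate in the frame of shelf_end below 0.095 m), for 0.05 s.
At the end, for the whole second after the job is handed in: The slate lies still and flat on the shelf (within 3 mm and 0.03 rad), 51 to 83 mm of its length past the right-hand end (origin 17 to 49 mm inside the edge), its length within 0.12 rad of the shelf's and its centre within 40 mm of the shelf's centre line (y of slate in the frame of shelf_end between 0.017 and 0.049 m and x of slate in the frame of shelf_end between -0.04 and 0.04 m and angle between the y axis of slate and the y axis of pass_shelf, either way round below 0.12 rad and angle between slate's own z axis and vertical below 0.03 rad and z of slate in the frame of shelf_end between -0.003 and 0.003 m and linear speed of slate below 0.01 m/s); the robot touches nothing.
It fails at once if the slate is lifted off the shelf (origin more than 8 mm above its upper face) (z of slate in the frame of shelf_end above 0.008 m).
It fails at once if the slate is tipped by more than 0.12 rad (angle between slate's own z axis and vertical above 0.12 rad).
It fails at once if the slate drops off the shelf (z of slate in the frame of shelf_end below -0.02 m).
It fails at once if the sugar jar or the espresso cup is moved by more than 15 mm (distance of any of sugar_jar, espresso_cup from where it was at the start of the episode above 0.015 m).
It fails at once if the milk jug or the tamper is moved by more than 15 mm (distance of any of milk_jug, tamper from where it was at the start of the episode above 0.015 m).
It also fails if it takes over 38 s, if anything falls off the work surface, if the arm or the gripper's body presses on something with over 40 N, if the wrist force passes 120 N, or if a joint passes its speed limit or range.

ROBOT

A 6-joint arm with a two-finger parallel gripper is mounted at the origin on the work surface. World frame = base frame: x ahead of the robot, y to its left, z up, the work surface at z = 0. Lengths are in mm, angles in rad, forces in N, time in s.
With the tool pointing down it reaches from about 350 to 875 mm from the base axis. Payload 4.2 kg.
Tool frame: the origin (TCP) lies between the finger pads; the fingertips stand 8 mm ahead of it and the grasp point (between the pads) lies 11 mm behind it; z points along the fingers, y is the line along which they close (so a half turn about z gives the same grasp; the last joint's range is limited). The gripper opens to 85 mm and grips with 20 to 120 N. Pads are 22 mm wide; open, the fingers measure 114 mm over their backs; the gripper's body (76 mm by 85 mm) begins 54 mm behind the grasp point. The pads swing forward as they close: fully open they stand 13 mm farther back than shut.
Start: joints at [1.561, 0.385, 0.008, 0, -1.194, -0.259], TCP at [165.952, 602.544, 239.312] pointing down, gripper open.
Joint ranges: [-3.14, 3.14], [-1.21, 2.06], [-1.07, 1.41], [-3.16, 2.05], [-2.99, -0.16], [-3.1, 3.1]. Speed limits (rad/s): [2.79, 2.79, 3.14, 3.14, 3.14, 3.14].

INTERFACE

Orientations are given as a unit quaternion [x, y, z, w].
In Python, from bench import read_state, get_image, camera_params, job_done gives the robot as it stands.
- The arm moves only by the tool drive_tool, never from a script. Its argument "moves" is a list that holds one entry, the list of rows, each a list of 7 numbers: the shift along the tool's x, y, z in m, then the turn, a rotation vector about the tool's x, y, z in rad, then the closure in counts, from 0 (fully open) to 255 (shut). A call has 1 to 8 rows; each row shifts and turns the commanded pose from where the row before left it, along the tool's axes as they then stand; what a row does not reach is not made up. A row lasts 1/12 s, in which the tool goes at most 41.7 mm and 7.16 degrees, less where a joint would pass 70% of its speed; a pose out of reach is approached as far as the arm can. A call is refused whole if a number of a shift passes 0.0417 or a number of a turn 0.125, either way. A call with a gripper value outside its range is refused whole. The fingers move at their own pace and stop on an object; the grip force is fixed at half the most. Time passes only in rows, so rows that do not move let the fingers close. It gives the time, the measured TCP pose, the force and the opening at its end, in the units of the state.
- read_state(): the state, without advancing time (a new reading comes with each control period).
- get_image(name): name is "scene" or "side" or "wrist"; returns the picture (384x512x3 uint8, blue, green, red); there is no depth.
- camera_params(name): a dict with "mtx" (3x3 intrinsics, pixels), "dist" ([k1, k2, p1, p2, k3] as OpenCV has them; the pictures are not rectified), "extrinsics" (4x4, takes a point from camera to world coordinates). Camera axes: x right, y up, looking along -z (the intrinsics and any distortion apply to the point x, -y, -z); pixel columns grow to the right and rows downward; lengths in mm; the calibration is good to about 2 mm. A picture is of the moment at which its call begins: read the wrist's pose just before it. camera_params takes no time and is no camera call; for the wrist camera it gives the pose at the moment of the call.
- job_done(): hands the job in, once; it reports no verdict.
The state is a dict: "clock": time; "joints": joint angles; "joint_vel": joint speeds; "joint_efforts": joint torques, N m; "position": TCP position; "ee_rot": TCP orientation; "contact_force": force on the tool from outside, world axes, zero at the start; "wrist_torque": the same for the moment, N m; "gripper_width": finger opening in mm.
Only numpy, scipy, OpenCV 4.12 (cv2) and the standard library are available. Lean on these libraries where they do the work, as an engineer would, in place of code of your own. Each camera call takes 0.05 s, during which the arm holds its last target. There are 200 camera calls.

## Working session

There is one attempt and no reset: what is moved stays moved. The work goes in short steps, Python scripts to look and compute and a tool call to move; the robot and the scene stay as the last step left them, time stands still between calls to the robot, and variables do not carry over. Pictures are saved under pics/ and viewed, on a budget of 10 in all, crops included, one or two more only if the job needs it, and the job is handed in when it is done.

Besides the shell and the picture viewer there is one more tool, called after "Request:" in YAML: its name, and indented under it one key for each argument. drive_tool: Moves the arm, as the interface text tells. Its arguments: {"type":"object","properties":{"moves":{"type":"array"}},"required":["moves"]}

```bash
ls; mkdir -p pics
cat > h.py <<'E'
import numpy as np, cv2
from bench import *
def cam(n):
    p=camera_params(n); return np.array(p['mtx'],float),np.array(p['dist'],float),np.array(p['extrinsics'],float)
def ray(c,uv):
    K,D,E=c; q=cv2.undistortPoints(np.array(uv,float).reshape(-1,1,2),K,D)[:,0]
    d=np.c_[q[:,0],-q[:,1],-np.ones(len(q))]@E[:3,:3].T
    return E[:3,3],d
def plane(c,uv,z):
    o,d=ray(c,uv); return o+d*((z-o[2])/d[:,2])[:,None]
def proj(c,P):
    K,D,E=c; q=(np.array(P,float).reshape(-1,3)-E[:3,3])@E[:3,:3]; q=q*[1,-1,-1]
    return cv2.projectPoints(q,np.zeros(3),np.zeros(3),K,D)[0][:,0]
def tri(c1,u1,c2,u2):
    o1,d1=ray(c1,u1);o2,d2=ray(c2,u2); out=[]
    for a,b in zip(d1,d2):
        t=np.linalg.lstsq(np.c_[a,-b],o2-o1,rcond=None)[0]; p,q=o1+t[0]*a,o2+t[1]*b
        out.append([*(p+q)/2,np.linalg.norm(p-q)])
    return np.array(out)
E
python3 - <<'E'
from h import *
s=read_state();print({k:np.round(s[k],3).tolist() for k in s})
a,b=get_image('scene'),get_image('side')
cv2.imwrite('pics/s.png',a);cv2.imwrite('pics/d.png',b)
for n in('scene','side'): print(n,np.round(cam(n)[2],3).tolist())
E
```

```text
pics
{'clock': 0.0, 'joints': [1.561, 0.386, 0.007, -0.0, -1.194, -0.259], 'joint_vel': [0.001, 0.002, -0.0, -0.001, -0.001, 0.002], 'joint_efforts': [0.0, -39.229, 18.84, 4.186, -0.005, 0.0], 'position': [165.79, 602.017, 238.213], 'ee_rot': [0.991, -0.134, -0.0, 0.001], 'contact_force': [0.137, 0.159, 0.211], 'wrist_torque': [0.011, -0.025, -0.011], 'gripper_width': 85.382}
scene [[0.678, -0.523, 0.516, 1214.548], [0.735, 0.485, -0.474, -699.257], [-0.003, 0.701, 0.713, 1073.598], [0.0, 0.0, 0.0, 1.0]]
side [[0.681, 0.382, -0.624, -253.214], [-0.732, 0.379, -0.566, -767.837], [0.02, 0.843, 0.538, 778.658], [0.0, 0.0, 0.0, 1.0]]
```

View pics/s.png

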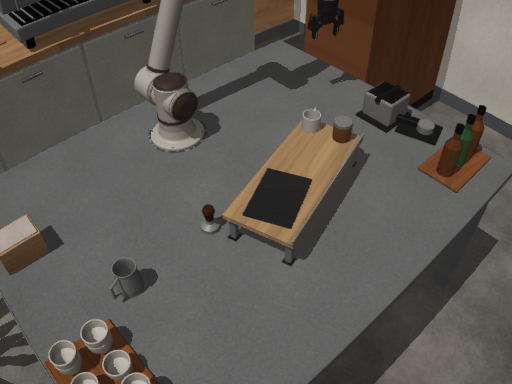

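View pics/d.png

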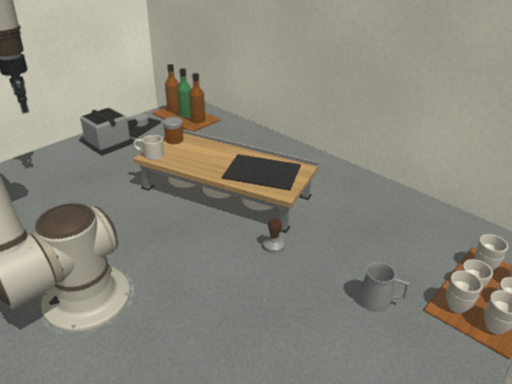

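Scene picture: slate at about (278,198), its right end near (245,213)-(287,226); shelf's right end runs (227,217)-(293,237); cup (312,120), jar (343,130), tamper (209,217), jug (126,277). Side picture: slate at (263,172), shelf right end (316,170)-(290,195).

```bash
cat >> h.py <<'E'
def slatemask(im,roi):
    x0,y0,x1,y1=roi; m=np.zeros(im.shape[:2],np.uint8)
    m[y0:y1,x0:x1]=(im[y0:y1,x0:x1].max(2)<48)*255
    return cv2.morphologyEx(m,cv2.MORPH_OPEN,np.ones((3,3)))
def woodmask(im,roi):
    x0,y0,x1,y1=roi; m=np.zeros(im.shape[:2],np.uint8); h=cv2.cvtColor(im,cv2.COLOR_BGR2HSV)[y0:y1,x0:x1]
    m[y0:y1,x0:x1]=((h[...,0]<25)&(h[...,1]>70)&(h[...,2]>110))*255
    return m
def big(m):
    return max(cv2.findContours(m,cv2.RETR_EXTERNAL,cv2.CHAIN_APPROX_NONE)[0],key=cv2.contourArea)
def quad(c):
    h=cv2.convexHull(c)
    for e in np.linspace(2,20,60):
        a=cv2.approxPolyDP(h,e,True)
        if len(a)<=4: break
    a=a[:,0].astype(float); pts=c[:,0].astype(float); L=[]
    n=len(a)
    for i in range(n):   # refine: fit a line to the contour points of each side
        p,q=a[i],a[(i+1)%n]; t=(pts-p)@(q-p)/((q-p)@(q-p)); d=abs(np.cross(q-p,pts-p))/np.linalg.norm(q-p)
        s=pts[(t>.1)&(t<.9)&(d<3)].astype(np.float32); v=cv2.fitLine(s,cv2.DIST_HUBER,0,.01,.01).ravel(); L.append(v)
    out=[]
    for i in range(n):
        u,v=L[i-1],L[i]; t=np.linalg.solve(np.c_[u[:2],-v[:2]],v[2:]-u[2:]); out.append(u[2:]+t[0]*u[:2])
    return np.array(out)
E
python3 -W ignore - <<'E'
from h import *
a,b=cv2.imread('pics/s.png'),cv2.imread('pics/d.png'); C,S=cam('scene'),cam('side')
qs=quad(big(slatemask(a,(235,160,320,235)))); qd=quad(big(slatemask(b,(215,150,308,195))))
print('slate px',qs.round(1).tolist(),qd.round(1).tolist())
for n,c,q in(('scene',C,qs),('side',S,qd)):
    P=plane(c,q,118); print(n,P[:,:2].round(1).tolist(),'ctr',P.mean(0).round(1),'sides',np.linalg.norm(P-np.roll(P,-1,0),axis=1).round(1))
P=plane(S,qd,118);Q=plane(C,qs,118); o=[np.argmin(np.linalg.norm(P-x,axis=1)) for x in Q]
print('tri',tri(C,qs,S,qd[o]).round(1).tolist())
# shelf top: wood
ws=quad(big(woodmask(a,(215,115,370,245)))); wd=quad(big(woodmask(b,(125,125,325,205))))
print('wood px',ws.round(1).tolist(),wd.round(1).tolist()); print(plane(C,ws,110).round(1).tolist(),plane(S,wd,110).round(1).tolist())
v=np.hstack([cv2.resize(i[y:y+150,x:x+195],None,fx=2,fy=2,interpolation=2) for i,x,y in((a,195,105),(b,130,105))])
for q,(ox,oy) in((qs,(195,105)),(ws,(195,105))): cv2.polylines(v,[np.int32((q-[ox,oy])*2)],1,(0,0,255))
for q,(ox,oy) in((qd,(130,105)),(wd,(130,105))): cv2.polylines(v,[np.int32((q-[ox,oy])*2+[390,0])],1,(0,0,255))
cv2.imwrite('pics/v.png',v)
E
```

```text
Traceback (most recent call last):
  File "h.py", line 29, in big
    return max(cv2.findContours(m,cv2.RETR_EXTERNAL,cv2.CHAIN_APPROX_NONE)[0],key=cv2.contourArea)
ValueError: max() iterable argument is empty
```

```bash
sed -i 's/<48)\*255/<TH)*255/; s/^def slatemask/TH=75\ndef slatemask/' h.py
cat > m.py <<'E'
from h import *
a,b=cv2.imread('pics/s.png'),cv2.imread('pics/d.png'); C,S=cam('scene'),cam('side')
print(a[198,278],a[280,200],b[172,263],b[230,200],a[200,300],a[180,320],a[150,312])
qs=quad(big(slatemask(a,(235,160,320,235)))); qd=quad(big(slatemask(b,(215,150,308,190))))
print('slate px',qs.round(1).tolist(),qd.round(1).tolist())
for n,c,q in(('scene',C,qs),('side',S,qd)):
    P=plane(c,q,118); print(n,P[:,:2].round(1).tolist(),'ctr',P.mean(0).round(1),'sides',np.linalg.norm(P-np.roll(P,-1,0),axis=1).round(1))
P=plane(S,qd,118);Q=plane(C,qs,118); o=[np.argmin(np.linalg.norm(P-x,axis=1)) for x in Q]
print('tri',tri(C,qs,S,qd[o]).round(1).tolist())
ws=quad(big(woodmask(a,(215,115,370,245)))); wd=quad(big(woodmask(b,(125,125,325,205))))
print('wood px',ws.round(1).tolist(),wd.round(1).tolist()); print(plane(C,ws,110).round(1).tolist(),plane(S,wd,110).round(1).tolist())
v=np.hstack([cv2.resize(i[y:y+150,x:x+195],None,fx=2,fy=2,interpolation=2) for i,x,y in((a,195,105),(b,130,105))])
for q,(ox,oy) in((qs,(195,105)),(ws,(195,105))): cv2.polylines(v,[np.int32((q-[ox,oy])*2)],1,(0,0,255))
for q,(ox,oy) in((qd,(130,105)),(wd,(130,105))): cv2.polylines(v,[np.int32((q-[ox,oy])*2+[390,0])],1,(0,0,255))
cv2.imwrite('pics/v.png',v)
E
python3 -W ignore m.py
```

```text
[36 36 37] [98 99 98] [54 55 54] [116 124 118] [34 34 36] [ 84 122 155] [ 87 125 159]
slate px [[267.6000061035156, 168.10000610351562], [311.3999938964844, 179.3000030517578], [290.20001220703125, 228.0], [242.5, 214.5]] [[222.1999969482422, 177.0], [237.60000610351562, 155.0], [299.29998779296875, 165.0], [288.8999938964844, 188.89999389648438]]
scene [[460.3, 25.0], [583.8, 86.4], [673.2, -93.0], [550.3, -154.1]] ctr [566.9 -33.9 118. ] sides [137.8 200.4 137.3 200.5]
side [[456.5, 18.5], [576.6, 78.4], [663.4, -94.1], [542.4, -154.4]] ctr [559.8 -37.9 118. ] sides [134.2 193.2 135.2 193.1]
tri [[460.0, 24.2, 115.8, 4.0], [582.7, 86.6, 114.4, 4.4], [670.2, -89.4, 113.0, 0.6], [547.1, -151.2, 113.9, 1.0]]
wood px [[357.0, 140.60000610351562], [288.0, 244.6999969482422], [220.60000610351562, 216.10000610351562], [305.5, 114.5999984741211]] [[138.0, 155.5], [185.39999389648438, 133.60000610351562], [318.8999938964844, 166.39999389648438], [289.8999938964844, 207.5]]
[[555.7, 338.3, 110.0], [704.8, -132.7, 110.0], [508.0, -197.8, 110.0], [343.3, 317.4, 110.0]] [[367.5, 304.6, 110.0], [566.6, 319.3, 110.0], [709.5, -133.2, 110.0], [486.8, -204.7, 110.0]]
```

View pics/v.png

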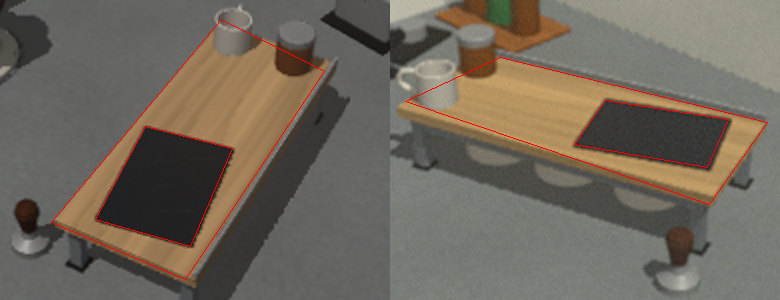

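Masks outline the slate well in both views (scene corners (268,168),(311,179),(290,228),(242,214)). The wood outline includes the end/front faces in one view each, so I'll derive the shelf frame from the clean edges.

```bash
cat > f.py <<'E'
from h import *
C,S=cam('scene'),cam('side')
qs=np.array([[267.6,168.1],[311.4,179.3],[290.2,228],[242.5,214.5]]);qd=np.array([[222.2,177],[237.6,155],[299.3,165],[288.9,188.9]])
ang=lambda p,q:np.degrees(np.arctan2(*(p-q)[[1,0]]))
N=plane(C,[[220.6,216.1],[305.5,114.6]],110); F=plane(S,[[185.4,133.6],[318.9,166.4]],110); Ed=plane(S,[[318.9,166.4],[289.9,207.5]],110); Es=plane(C,[[288,244.7],[220.6,216.1]],92)
print('yaws near',ang(N[1],N[0])-90,'far',ang(F[0],F[1])-90,'end side',ang(Ed[0],Ed[1]),'end scene',ang(Es[0],Es[1]))
yaw=np.radians(17.6);x=np.array([np.cos(yaw),np.sin(yaw)]);y=np.array([-x[1],x[0]])
print('end y: side',Ed[:,:2]@y,'scene',Es[:,:2]@y,' near x: scene',N[:,:2]@x,'far x side',F[:,:2]@x)
for n,c,q in(('scene',C,qs),('side',S,qd)):
    P=plane(c,q,118)[:,:2]; print(n,'slate xy',np.c_[P@x,P@y].round(1).tolist(),'c',P.mean(0)@x,P.mean(0)@y)
for n,a,b,z in(('cup',[312,112],[152,140],165),('jar',[343,121],[173,122],181),('tamper',[209,207],[274.5,222],88)):
    A,B=plane(C,[a],z)[0],plane(S,[b],z)[0]; print(n,A.round(),B.round(),'shelf xy',(A[:2]@x).round(),(A[:2]@y).round(),(B[:2]@x).round(),(B[:2]@y).round(),tri(C,[a],S,[b]).round())
E
python3 f.py
```

```text
yaws near 17.750974772121424 far 17.53838075387688 end side 17.83787647151673 end scene 18.35490390557693
end y: side [-341.41640624 -342.38915724] scene [-326.45126371 -329.23319279]  near x: scene [424.4761462 423.0503967] far x side [636.7696879  636.25935912]
scene slate xy [[446.4, -115.2], [582.4, -94.1], [613.4, -292.0], [477.8, -313.3]] c 530.0111603547377 -203.6579820255368
side slate xy [[441.0, -120.3], [573.5, -99.6], [603.8, -290.4], [470.3, -311.3]] c 522.1612317758922 -205.3908863514784
cup [397. 286. 165.] [401. 268. 165.] shelf xy 465.0 153.0 463.0 134.0 [[403. 277. 166.  11.]]
jar [511. 306. 181.] [504. 297. 181.] shelf xy 580.0 137.0 570.0 130.0 [[510. 307. 177.   4.]]
tamper [ 442. -189.   88.] [ 435. -198.   88.] shelf xy 364.0 -314.0 354.0 -321.0 [[ 441. -190.   84.    7.]]
```

Request:
drive_tool:
  moves:
    - [[0.029, 0.0231, 0, 0, 0, 0, 0], [0.029, 0.0231, 0, 0, 0, 0, 0], [0.029, 0.0231, 0, 0, 0, 0, 0], [0.029, 0.0231, 0, 0, 0, 0, 0], [0.029, 0.0231, 0, 0, 0, 0, 0], [0.029, 0.0231, 0, 0, 0, 0, 0], [0.029, 0.0231, 0, 0, 0, 0, 0], [0.029, 0.0231, 0, 0, 0, 0, 0]]

```text
clock: 0.77
position: [341.0, 360.9, 239.1]
ee_rot: [0.991, -0.134, -0.0, 0.0]
contact_force: [0.2, 0.5, 0.2]
gripper_width: 85.2
```

Request:
drive_tool:
  moves:
    - [[0.029, 0.0231, 0, 0, 0, 0, 0], [0.029, 0.0231, 0, 0, 0, 0, 0], [0.029, 0.0231, 0, 0, 0, 0, 0], [0.029, 0.0231, 0, 0, 0, 0, 0], [0.029, 0.0231, 0, 0, 0, 0, 0], [0.029, 0.0231, 0, 0, 0, 0, 0], [0.029, 0.0231, 0, 0, 0, 0, 0], [0.029, 0.0231, 0, 0, 0, 0, 0]]

```text
clock: 1.43
position: [515.6, 121.2, 239.1]
ee_rot: [0.991, -0.134, -0.0, 0.0]
contact_force: [-0.0, 0.3, -0.2]
gripper_width: 85.2
```

Request:
drive_tool:
  moves:
    - [[0, 0, 0, 0, 0, 0.1244, 0], [0, 0, 0, 0, 0, 0.1244, 0], [0, 0, 0, 0, 0, 0.1244, 0], [0, 0, 0, 0, 0, 0.1244, 0], [0, 0, 0, 0, 0, 0.1244, 0], [0, 0, 0, 0, 0, 0.1244, 0], [0, 0, 0, 0, 0, 0.1244, 0], [0, 0, 0, 0, 0, 0.1244, 0]]

```text
clock: 2.1
position: [514.8, 122.8, 238.8]
ee_rot: [0.805, -0.593, -0.0, 0.0]
contact_force: [-1.4, 0.3, 0.3]
gripper_width: 85.2
```

```bash
cat > t.py <<'E'
from h import *
from scipy.spatial.transform import Rotation as R
yaw=np.radians(17.6);x=np.array([np.cos(yaw),np.sin(yaw)]);y=np.array([-x[1],x[0]])
def tool():
    s=read_state();M=R.from_quat(s['ee_rot']).as_matrix();p=np.array(s['position'])
    print('t',round(s['clock'],2),'p',p.round(1),'shelf',(p[:2]@x).round(1),(p[:2]@y).round(1),'tool x ang',np.degrees(np.arctan2(M[1,0],M[0,0])).round(2),'z',M[:,2].round(4),'F',np.round(s['contact_force'],2),'w',round(s['gripper_width'],1))
    return p,M
if __name__=='__main__': tool()
E
python3 t.py; python3 -c "
from h import *
cv2.imwrite('pics/w1.png',np.hstack([get_image('wrist'),get_image('side')[60:,100:388][:384].repeat(1,0) if 0 else cv2.resize(get_image('side')[100:244,110:326],(576,384))])[:, :1088])
i=cv2.imread('pics/w1.png');cv2.imwrite('pics/w1.png',cv2.resize(i,(800,282)))"
```

```text
t 2.1 p [514.8 122.8 238.8] shelf 527.9 -38.6 tool x ang -72.79 z [-1.e-03 -3.e-04 -1.e+00] F [-1.36  0.34  0.32] w 85.2
```

View pics/w1.png

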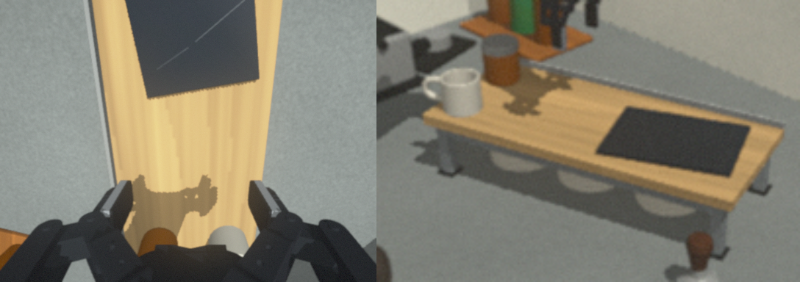

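Run:
```python
from t import *
c=cam('wrist'); p,M=tool()
for n,q,z in(('slate L corners',[[201,133],[352,109]],118),('shelf near edge',[[381,2],[357,160]],110),('jar,cup top front',[[216,310],[313,307]],170)):
    P=plane(c,np.array(q)*1.0,z)[:,:2]; print(n,P.round(),np.c_[P@x,P@y].round(1).tolist())
for P in ([403,277,165],[507,303,181]): print(proj(c,P))
```

```text
t 2.2 p [514.9 122.9 238.9] shelf 527.9 -38.5 tool x ang -72.42 z [-9.e-04 -3.e-04 -1.e+00] F [-0.5   0.4  -0.07] w 85.4
slate L corners [[581.  87.]
 [458.  26.]] [[580.3, -92.6], [444.4, -113.7]]
shelf near edge [[467. -60.]
 [432.  68.]] [[426.6, -198.4], [431.9, -66.0]]
jar,cup top front [[522. 229.]
 [439. 199.]] [[566.4, 60.1], [478.3, 56.8]]
[[316.91203323 371.38934379]]
[[209.49059562 381.70712851]]
```

Wrist view: the slate's left edge lies ahead at (201,133)–(352,109) full-scale, i.e. shelf frame (580,−93) and (444,−114), which agrees with the scene camera; the path is clear. Descending now.

Request:
drive_tool:
  moves:
    - [[0, 0, 0.035, 0, 0, 0, 0], [0, 0, 0.035, 0, 0, 0, 0], [0, 0, 0.035, 0, 0, 0, 0], [0, 0, 0.004, 0, 0, 0, 0], [0, 0, 0, 0, 0, 0, 0]]

```text
clock: 2.62
position: [514.0, 122.2, 128.6]
ee_rot: [0.807, -0.59, -0.001, 0.003]
contact_force: [-0.2, 0.2, -0.5]
gripper_width: 85.5
```

Request:
drive_tool:
  moves:
    - [[0, 0, 0.003, 0, 0, 0, 0], [0, 0, 0.003, 0, 0, 0, 0], [0, 0, 0, 0, 0, 0, 0]]

```text
clock: 2.87
position: [516.0, 123.5, 125.7]
ee_rot: [0.807, -0.59, 0.001, -0.001]
contact_force: [-0.6, 0.2, -0.2]
gripper_width: 85.4
```

Request:
drive_tool:
  moves:
    - [[0, 0, 0.002, 0, 0, 0, 0], [0, 0, 0, 0, 0, 0, 0]]

```text
clock: 3.03
position: [515.4, 123.2, 123.1]
ee_rot: [0.807, -0.591, 0.0, -0.001]
contact_force: [0.6, 1.0, -0.2]
gripper_width: 85.5
```

Request:
drive_tool:
  moves:
    - [[0, 0, 0.002, 0, 0, 0, 0], [0, 0, 0.002, 0, 0, 0, 0], [0, 0, 0, 0, 0, 0, 0]]

```text
clock: 3.28
position: [514.9, 122.9, 118.0]
ee_rot: [0.807, -0.591, -0.0, 0.0]
contact_force: [0.0, 0.3, 0.6]
gripper_width: 85.2
```

Request:
drive_tool:
  moves:
    - [[0, 0, 0.002, 0, 0, 0, 0], [0, 0, 0, 0, 0, 0, 0]]

```text
clock: 3.45
position: [515.0, 122.9, 116.0]
ee_rot: [0.807, -0.591, -0.0, 0.0]
contact_force: [0.5, 0.1, -0.6]
gripper_width: 85.0
```

```bash
python3 -c "
from t import *
tool()
w=get_image('wrist');s=get_image('scene')[110:230,230:370]
cv2.imwrite('pics/w2.png',np.hstack([w,cv2.resize(s,(448,384),interpolation=2)])[:,:960]);i=cv2.imread('pics/w2.png');cv2.imwrite('pics/w2.png',cv2.resize(i,(800,320)))"
```

```text
t 3.45 p [515.  122.9 116. ] shelf 528.0 -38.6 tool x ang -72.43 z [-6.e-04 -2.e-04 -1.e+00] F [ 0.47  0.08 -0.6 ] w 85.0
```

View pics/w2.png

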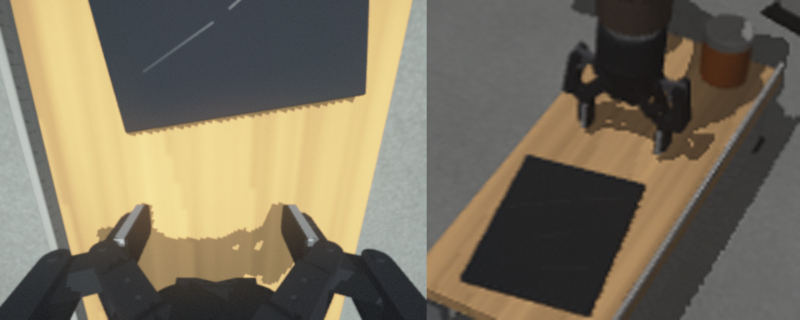

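No contact yet at TCP 116, so the open tips stand behind the TCP, as the text suggests. The wrist view shows both pads clear and symmetric behind the slate edge.

Request:
drive_tool:
  moves:
    - [[0, 0, 0.002, 0, 0, 0, 0], [0, 0, 0.002, 0, 0, 0, 0], [0, 0, 0, 0, 0, 0, 0]]

```text
clock: 3.8
position: [514.8, 122.9, 111.8]
ee_rot: [0.807, -0.591, -0.0, 0.0]
contact_force: [0.1, 0.1, -0.9]
gripper_width: 85.2
```

Request:
drive_tool:
  moves:
    - [[0, 0, 0.002, 0, 0, 0, 0], [0, 0, 0.001, 0, 0, 0, 0], [0, 0, 0, 0, 0, 0, 0]]

```text
clock: 4.05
position: [515.0, 122.9, 109.0]
ee_rot: [0.807, -0.591, -0.0, 0.0]
contact_force: [0.2, -0.1, 0.3]
gripper_width: 85.5
```

Request:
drive_tool:
  moves:
    - [[0, 0, 0.001, 0, 0, 0, 0], [0, 0, 0.001, 0, 0, 0, 0], [0, 0, 0, 0, 0, 0, 0]]

```text
clock: 4.3
position: [515.0, 122.9, 107.1]
ee_rot: [0.807, -0.591, -0.0, 0.0]
contact_force: [-0.2, 0.9, -0.6]
gripper_width: 85.8
```

Request:
drive_tool:
  moves:
    - [[0, 0, 0.001, 0, 0, 0, 0], [0, 0, 0, 0, 0, 0, 0]]

```text
clock: 4.47
position: [515.1, 123.0, 106.2]
ee_rot: [0.807, -0.591, -0.0, 0.0]
contact_force: [0.3, 1.1, 0.6]
gripper_width: 85.7
```

Request:
drive_tool:
  moves:
    - [[0, 0, 0.001, 0, 0, 0, 0], [0, 0, 0, 0, 0, 0, 0]]

```text
clock: 4.63
position: [515.1, 123.0, 105.2]
ee_rot: [0.807, -0.591, -0.0, 0.0]
contact_force: [-0.6, 0.2, -0.1]
gripper_width: 85.3
```

Request:
drive_tool:
  moves:
    - [[0, 0, 0.001, 0, 0, 0, 0], [0, 0, 0, 0, 0, 0, 0]]

```text
clock: 4.8
position: [515.2, 123.0, 104.9]
ee_rot: [0.807, -0.591, 0.0, -0.0]
contact_force: [-1.1, -0.0, 4.4]
gripper_width: 85.4
```

Touch at TCP z≈105 (shelf 110, tips 5 mm behind the TCP, as expected). Raise 4 mm and push along tool x.

Request:
drive_tool:
  moves:
    - [[0, 0, -0.004, 0, 0, 0, 0], [0, 0, 0, 0, 0, 0, 0], [0.006, 0, 0, 0, 0, 0, 0], [0.006, 0, 0, 0, 0, 0, 0], [0.006, 0, 0, 0, 0, 0, 0], [0.006, 0, 0, 0, 0, 0, 0], [0.006, 0, 0, 0, 0, 0, 0], [0.004, 0, 0, 0, 0, 0, 0]]

```text
clock: 5.47
position: [525.6, 89.6, 108.2]
ee_rot: [0.807, -0.591, -0.0, 0.0]
contact_force: [-0.1, -0.1, 0.2]
gripper_width: 85.7
```

Request:
drive_tool:
  moves:
    - [[0.004, 0, 0, 0, 0, 0, 0], [0.004, 0, 0, 0, 0, 0, 0], [0.004, 0, 0, 0, 0, 0, 0], [0.004, 0, 0, 0, 0, 0, 0], [0.004, 0, 0, 0, 0, 0, 0], [0.004, 0, 0, 0, 0, 0, 0], [0.004, 0, 0, 0, 0, 0, 0], [0.004, 0, 0, 0, 0, 0, 0]]

```text
clock: 6.13
position: [535.3, 59.9, 108.3]
ee_rot: [0.807, -0.591, 0.0, -0.0]
contact_force: [-0.1, 2.4, 0.1]
gripper_width: 85.4
```

Request:
drive_tool:
  moves:
    - [[0.004, 0, 0, 0, 0, 0, 0], [0.004, 0, 0, 0, 0, 0, 0], [0.004, 0, 0, 0, 0, 0, 0], [0.004, 0, 0, 0, 0, 0, 0], [0.004, 0, 0, 0, 0, 0, 0]]

```text
clock: 6.55
position: [541.2, 40.6, 108.3]
ee_rot: [0.807, -0.591, -0.0, -0.0]
contact_force: [0.2, 3.7, -0.2]
gripper_width: 85.4
```

```bash
python3 -c "
from t import *
tool()
w=get_image('wrist');s=get_image('scene')[110:250,220:370]
cv2.imwrite('pics/w3.png',cv2.resize(np.hstack([w,cv2.resize(s,(412,384),interpolation=2)]),(800,332)))"
```

```text
t 6.55 p [541.2  40.6 108.3] shelf 528.2 -124.9 tool x ang -72.42 z [ 0.  0. -1.] F [ 0.23  3.75 -0.17] w 85.4
```

View pics/w3.png

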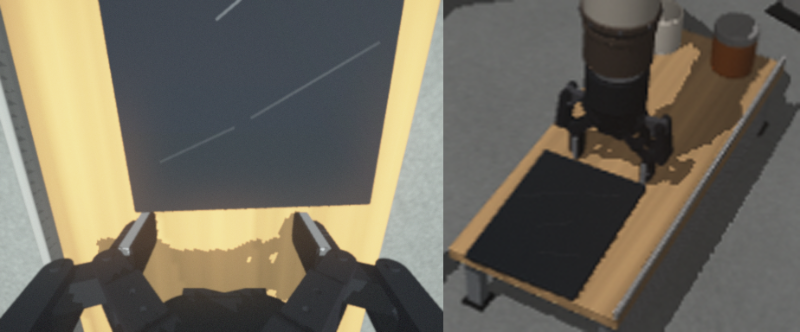

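Slate edge (wrist px (135,211)–(370,203)) is nearly square to the fingers and the slate is now near the shelf end. Pushing on with both fingers, stopping short of the target for a measurement.

Request:
drive_tool:
  moves:
    - [[0.004, 0, 0, 0, 0, 0, 0], [0.004, 0, 0, 0, 0, 0, 0], [0.004, 0, 0, 0, 0, 0, 0], [0.004, 0, 0, 0, 0, 0, 0], [0.004, 0, 0, 0, 0, 0, 0], [0.004, 0, 0, 0, 0, 0, 0], [0.004, 0, 0, 0, 0, 0, 0], [0.004, 0, 0, 0, 0, 0, 0]]

```text
clock: 7.32
position: [550.7, 10.1, 108.3]
ee_rot: [0.807, -0.591, -0.0, 0.0]
contact_force: [-0.9, 3.2, -0.2]
gripper_width: 85.3
```

Request:
drive_tool:
  moves:
    - [[0.004, 0, 0, 0, 0, 0, 0], [0.004, 0, 0, 0, 0, 0, 0], [0.004, 0, 0, 0, 0, 0, 0], [0.004, 0, 0, 0, 0, 0, 0], [0.004, 0, 0, 0, 0, 0, 0], [0.003, 0, 0, 0, 0, 0, 0], [0, 0, 0, 0, 0, 0, 0]]

```text
clock: 7.9
position: [557.9, -12.3, 108.3]
ee_rot: [0.807, -0.591, 0.0, 0.0]
contact_force: [0.1, -0.6, -0.2]
gripper_width: 85.2
```

```bash
cat > e.py <<'E'
from t import *
import sys
tool(); C=cam('scene'); a=get_image('scene')
m=slatemask(a,(215,175,310,265)); 
cv2.imwrite('pics/%s.png'%sys.argv[1],cv2.resize(a[100:280,190:380],None,fx=3,fy=3,interpolation=2))
S=cam('side');b=get_image('side'); cv2.imwrite('pics/%sb.png'%sys.argv[1],cv2.resize(b[110:230,200:350],None,fx=4,fy=4,interpolation=2))
E
python3 e.py e1
```

```text
t 7.9 p [557.9 -12.3 108.3] shelf 528.1 -180.4 tool x ang -72.44 z [-0.e+00 -6.e-04 -1.e+00] F [ 0.11 -0.56 -0.24] w 85.2
```

View pics/e1.png

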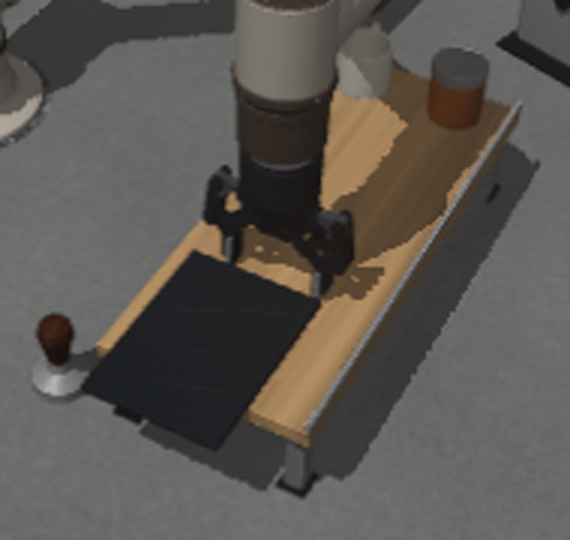

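View pics/e1b.png

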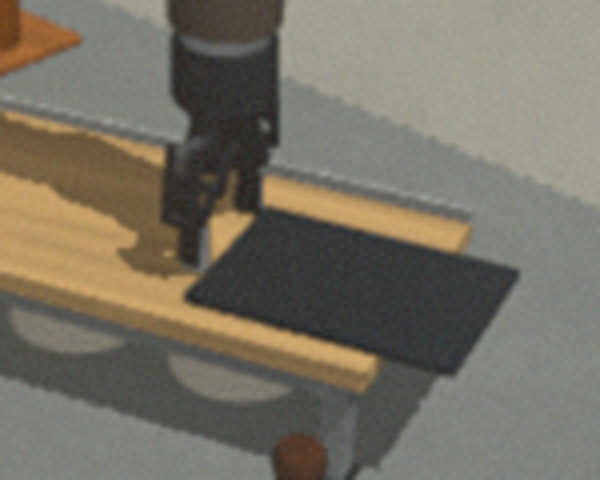

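Scene crop: slate corners at (193,251),(320,300),(219,449),(82,388); side crop: (188,297),(262,207),(519,270),(455,375), with shelf end at about (468,248)–(378,355). It overhangs, flat and nearly straight.

```bash
cat > g.py <<'E'
from t import *
def rep(qs,qd):
    for n,c,q in(('scene',cam('scene'),np.array(qs)/3+[190,100]),('side',cam('side'),np.array(qd)/4+[200,110])):
        P=plane(c,q,118)[:,:2]; g=np.c_[P@x,P@y]; l=(g[0]+g[1])/2-(g[2]+g[3])/2
        print(n,g.round(1).tolist(),'c-end',(g.mean(0)-[533,-341]).round(1),'yaw err',np.arctan2(-l[0],l[1]).round(3),'len',np.linalg.norm(l).round(1))
E
python3 -c "
from g import *
rep([[193,251],[320,300],[219,449],[82,388]],[[188,297],[262,207],[519,270],[455,375]])"
```

```text
scene [[445.4, -193.0], [582.2, -191.1], [586.0, -391.0], [447.0, -391.9]] c-end [-17.9  49.2] yaw err 0.014 len 199.4
side [[439.2, -199.5], [575.2, -193.0], [578.0, -393.1], [434.9, -395.3]] c-end [-26.2  45.8] yaw err -0.004 len 198.0
```

Measured: origin 46–49 mm inside the edge, yaw error ≤0.014 rad, x about −18 to −26 mm. Push 15 mm more, then back off and rise.

Request:
drive_tool:
  moves:
    - [[0.003, 0, 0, 0, 0, 0, 0], [0.003, 0, 0, 0, 0, 0, 0], [0.003, 0, 0, 0, 0, 0, 0], [0.003, 0, 0, 0, 0, 0, 0], [0.003, 0, 0, 0, 0, 0, 0], [0, 0, 0, 0, 0, 0, 0]]

```text
clock: 8.5
position: [562.5, -26.3, 108.4]
ee_rot: [0.807, -0.591, 0.0, 0.0]
contact_force: [0.5, 1.8, 0.5]
gripper_width: 85.1
```

Request:
drive_tool:
  moves:
    - [[-0.005, 0, 0, 0, 0, 0, 0], [-0.015, 0, 0, 0, 0, 0, 0], [-0.02, 0, 0, 0, 0, 0, 0], [0, 0, -0.03, 0, 0, 0, 0], [0, 0, -0.035, 0, 0, 0, 0], [0, 0, -0.035, 0, 0, 0, 0], [0, 0, -0.03, 0, 0, 0, 0], [0, 0, 0, 0, 0, 0, 0]]

```text
clock: 9.17
position: [553.7, 12.6, 245.8]
ee_rot: [0.807, -0.59, 0.005, -0.005]
contact_force: [0.8, 0.4, 0.3]
gripper_width: 85.6
```

```bash
python3 e.py e2; python3 -c "
import cv2,numpy as np
a=cv2.imread('pics/e2.png')[:480,:];b=cv2.imread('pics/e2b.png')
cv2.imwrite('pics/e3.png',np.hstack([a[100:480,0:370],b[100:480,150:550]]))"
```

```text
t 9.17 p [553.7  12.6 245.8] shelf 531.6 -155.4 tool x ang -72.33 z [ 1.430e-02  9.000e-04 -9.999e-01] F [0.84 0.42 0.3 ] w 85.6
```

View pics/e3.png

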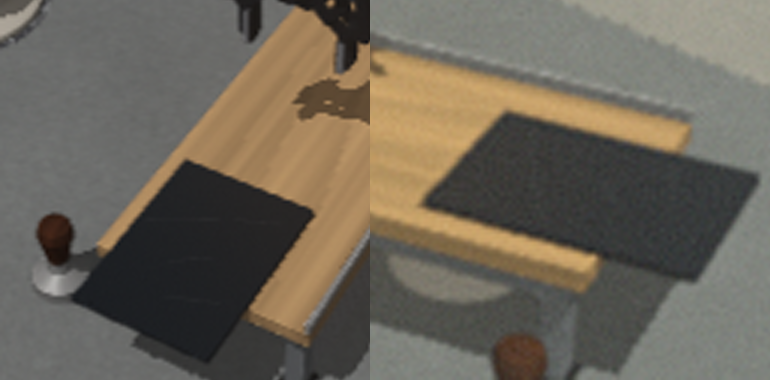

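Final view: slate flat, corners in scene half (188,159),(315,213),(209,361),(72,298), side half (425,205),(508,111),(758,178),(695,282); shelf end in the side half from (690,125) to (600,255); hand clear.

```bash
python3 -c "
from g import *
rep([[188,259],[315,313],[209,461],[72,398]],[[205,305],[288,211],[538,278],[475,382]])
E=plane(cam('side'),np.array([[470,225],[380,355]])/4+[200,110],110)[:,:2]; print('end side',E@x,E@y)
E=plane(cam('scene'),np.array([[97,346],[308,432]])/3+[190,100],110)[:,:2]; print('end scene',E@x,E@y)
"
```

```text
scene [[446.7, -204.9], [585.7, -208.4], [585.0, -406.4], [445.6, -405.9]] c-end [-17.3  34.6] yaw err -0.005 len 199.5
side [[435.5, -214.3], [578.7, -212.8], [573.9, -408.4], [433.4, -409.5]] c-end [-27.6  29.7] yaw err -0.018 len 195.4
end side [635.15869662 445.00533916] [-337.36643484 -339.62398722]
end scene [427.09705944 641.29273683] [-337.40233793 -331.38145332]
```

```bash
python3 -c "
from t import *
tool(); print(job_done())"
```

```text
t 9.27 p [550.5  12.5 239.7] shelf 528.5 -154.6 tool x ang -72.42 z [ 3.2e-03  8.0e-04 -1.0e+00] F [-0.65  0.13 -0.13] w 85.4
the job is handed in; nothing more can be done
None
```

I pushed the slate along the shelf with both open fingertips against its left end, which also squared it up. I then backed the hand off, raised it about 130 mm above the shelf, and handed the job in at 9.3 s. No verdict is reported.

**Last checks, all within the limits:**

| Check | Scene camera | Side camera | Limit |
|---|---|---|---|
| Origin inside the shelf end | about 35 mm | about 30 mm | 17 to 49 mm |
| Overhang (100 mm less the above) | about 65 mm | about 70 mm | 51 to 83 mm |
| Angle to the shelf | 0.005 rad | 0.018 rad | under 0.12 rad |
| Offset from the centre line, towards the robot | 17 mm | 28 mm | within 40 mm |

- **Flatness:** the slate looks flat in both views; I did not measure its height or tilt at the end.
- **Neighbours:** I never touched the tamper, jug, cup or jar as far as I can tell. I did not re-measure their positions at the end, and only the tamper was in the last picture.

**Disagreements:** the two cameras differ by 5 to 10 mm on the slate's position. Re-reading the shelf end by hand from the last picture gave values up to 10 mm off the −341 mm I used. Taking those as the edge would put the origin about 25 to 35 mm inside, still within the limit.

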